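# Kit the capacitors by height and stack the emptied trays

### The job

Stand the four capacitors from the two delivery trays upright in the four recesses of the carrier, one in each, in order of height: the shortest beside the aluminium end stop, the tallest farthest from it, without knocking any over. Then, when all four are in, stack one emptied tray squarely on top of the other, which stays standing on the table.

Things in the scene. Friction and masses are not known exactly. Their poses are not given: they have to be found in the camera images.
- cap_1: the shortest of four round can capacitors, 26 mm in diameter and 36 mm tall, in a plain blue sleeve with a flat aluminium top; loose, stands upright in a tray pocket. Origin: centre of its underside, z along its axis up. 25 to 145 g; can be gripped firmly by its sides.
- cap_2: the second shortest of four round can capacitors, 30 mm in diameter and 48 mm tall, in a plain blue sleeve with a flat aluminium top; loose, stands upright in a tray pocket. Origin: centre of its underside, z along its axis up. 25 to 145 g; can be gripped firmly by its sides.
- cap_3: the second tallest of four round can capacitors, 34 mm in diameter and 60 mm tall, in a plain blue sleeve with a flat aluminium top; loose, stands upright in a tray pocket. Origin: centre of its underside, z along its axis up. 25 to 145 g; can be gripped firmly by its sides.
- cap_4: the tallest of four round can capacitors, 38 mm in diameter and 72 mm tall, in a plain blue sleeve with a flat aluminium top; loose, stands upright in a tray pocket. Origin: centre of its underside, z along its axis up. 25 to 145 g; can be gripped firmly by its sides.
- tray_a: one of two alike loose trays, on the robot's left: a black block 150 mm long (its x), 60 wide (y), 24 high, flat above and below, with two round pockets 46 mm wide, 5 deep at x = +36 and -36 mm (pocket floor 19 mm above the table). At the start each holds two of the capacitors, any two. 105 to 165 g; can be gripped across its 60 mm width at the middle. Origin: centre of the underside, z up.
- tray_b: one of two alike loose trays, on the robot's right: a black block 150 mm long (its x), 60 wide (y), 24 high, flat above and below, with two round pockets 46 mm wide, 5 deep at x = +36 and -36 mm (pocket floor 19 mm above the table). At the start each holds two of the capacitors, any two. 105 to 165 g; can be gripped across its 60 mm width at the middle. Origin: centre of the underside, z up.
- seat1: recess 1 of the black carrier, beside the end stop, an upright aluminium plate 36 mm high and 60 wide across one end of the carrier, 47 mm from this centre: a round recess 53 mm wide and 5 mm deep with a grey floor. Origin: centre of its floor, 9 mm above the table (the carrier's top is at 14 mm); x along the row towards the end stop, z up.
- seat2: recess 2 of the black carrier, next to recess 1; the carrier is fixed to the table between the trays, 290 by 72 mm, lying in any direction, with four recesses in a straight row at 70 mm pitch: a round recess 53 mm wide and 5 mm deep with a grey floor. Origin: centre of its floor, 9 mm above the table (the carrier's top is at 14 mm); x along the row towards the end stop, z up.
- seat3: recess 3 of the black carrier, next to recess 2: a round recess 53 mm wide and 5 mm deep with a grey floor. Origin: centre of its floor, 9 mm above the table (the carrier's top is at 14 mm); x along the row towards the end stop, z up.
- seat4: recess 4 of the black carrier, the last one, farthest from the end stop: a round recess 53 mm wide and 5 mm deep with a grey floor. Origin: centre of its floor, 9 mm above the table (the carrier's top is at 14 mm); x along the row towards the end stop, z up.

How it is judged (in metres and radians):
On the way, in this order (a step that is already met when the one before it is completed fails the run):
1. all four capacitors stand in their recesses in order of height (horizontal distance between cap_1 and seat1 below 0.015 m and z of cap_1 in the frame of seat1 between -0.0035 and 0.0035 m and angle between each of cap_1, cap_2, cap_3, cap_4's own z axis and vertical below 0.1 rad and horizontal distance between cap_2 and seat2 below 0.015 m and z of cap_2 in the frame of seat2 between -0.0035 and 0.0035 m and horizontal distance between cap_3 and seat3 below 0.015 m and z of cap_3 in the frame of seat3 between -0.0035 and 0.0035 m and horizontal distance between cap_4 and seat4 below 0.015 m and z of cap_4 in the frame of seat4 between -0.0035 and 0.0035 m), for 0.2 s.
2. one emptied tray is stacked on the other (((horizontal distance between tray_a and tray_b below 0.012 m and angle between the x axis of tray_a and the x axis of tray_b, either way round below 0.18 rad and z of tray_a in the frame of tray_b between 0.02 and 0.028 m and angle between each of tray_a, tray_b's own z axis and vertical below 0.06 rad and height (world z) of tray_b below 0.006 m) or (horizontal distance between tray_b and tray_a below 0.012 m and angle between the x axis of tray_b and the x axis of tray_a, either way round below 0.18 rad and z of tray_b in the frame of tray_a between 0.02 and 0.028 m and angle between each of tray_b, tray_a's own z axis and vertical below 0.06 rad and height (world z) of tray_a below 0.006 m))), for 0.2 s.
At the end, for the whole second after the job is handed in: Each capacitor upright (0.1 rad) on the floor of its recess (3.5 mm in height, 15 mm from centre), shortest at the end stop, rising away from it; one tray flat on the other, which is flat on the table (centres within 12 mm, sides within 0.18 rad, either on top); all released and at rest (all of step 1 and ((horizontal distance between tray_a and tray_b below 0.012 m and angle between the x axis of tray_a and the x axis of tray_b, either way round below 0.18 rad and z of tray_a in the frame of tray_b between 0.02 and 0.028 m and angle between each of tray_a, tray_b's own z axis and vertical below 0.06 rad and height (world z) of tray_b below 0.006 m) or (horizontal distance between tray_b and tray_a below 0.012 m and angle between the x axis of tray_b and the x axis of tray_a, either way round below 0.18 rad and z of tray_b in the frame of tray_a between 0.02 and 0.028 m and angle between each of tray_b, tray_a's own z axis and vertical below 0.06 rad and height (world z) of tray_a below 0.006 m)) and linear speed of each of cap_1, cap_2, cap_3, cap_4, tray_a, tray_b below 0.02 m/s and angular speed of each of cap_1, cap_2, cap_3, cap_4, tray_a, tray_b below 0.2 rad/s); the robot touches nothing.
It fails at once if a capacitor is knocked over (tilted more than 1 rad) (angle between any of cap_1, cap_2, cap_3, cap_4's own z axis and vertical above 1 rad).
It also fails if it takes over 128 s, if anything falls off the work surface, if the arm or the gripper's body presses on something with over 40 N, if the wrist force passes 120 N, or if a joint passes its speed limit or range.

### The arm

A 7-joint arm with a two-finger parallel gripper is mounted at the origin on the work surface. World frame = base frame: x ahead of the robot, y to its left, z up, the work surface at z = 0. Lengths are in mm, angles in rad, forces in N, time in s.
With the tool pointing down it reaches from about 400 to 900 mm from the base axis. Payload 5.6 kg.
Tool frame: the origin (TCP) lies midway between the tips of the shut fingers; the grasp point (between the pads) lies 19 mm behind it; z points along the fingers, y is the line along which they close (so a half turn about z gives the same grasp; the last joint's range is limited). The gripper opens to 92 mm and grips with 3 to 60 N. Pads are 20 mm wide; open, the fingers measure 128 mm over their backs; the gripper's body (75 mm by 189 mm) begins 69 mm behind the grasp point.
Start: joints at [-1.256, 0.468, -0.012, 1.603, 0.006, 1.071, -0.056], TCP at [227.682, 608.828, 188.492] pointing down, gripper open.
Joint ranges: [-2.53, 2.53], [-0.31, 2.02], [-1.57, 1.55], [0.28, 2.44], [-1.29, 4.43], [0.15, 1.84], [-2.92, 2.92]. Speed limits (rad/s): [2.57, 2.57, 3.14, 3.14, 3.14, 3.14, 3.14].

### API

Orientations are given as a rotation vector (axis times angle).
In Python, from cell import robot, grip, kin, viewer gives the robot as it stands. Calls block until the motion is done:
- robot.movep(position, orientation): joint-space move of the TCP to a pose.
- robot.servo_line(position, feed=150, rotation=None): straight line of the TCP; rotation=None keeps the orientation; feed is the mean speed in mm/s.
- robot.goto_joints(angles): joint-space move.
- grip(opening, newtons=None): opening from 0.0 (shut) to 1.0 (fully open); newtons is the grip in N (None keeps the last); returns when the fingers have stopped.
- robot.hold(seconds).
- kin.ik(position, orientation): joint angles nearest the present ones, or None.
- robot.observe(): the state.
- viewer.read_camera(name): name is "scene" or "top" or "wrist"; returns the picture (384x512x3 uint8, red, green, blue); there is no depth.
- viewer.camera_info(name): a dict with "camera_matrix" (3x3 intrinsics, pixels), "R" (3x3) and "t" (3): a world point X has camera coordinates R X + t. Camera axes: x right, y down, z forward; pixel columns grow to the right and rows downward; lengths in mm; the calibration is good to about 2 mm. A picture is of the moment at which its call begins: read the wrist's pose just before it. camera_info takes no time and is no camera call; for the wrist camera it gives the pose at the moment of the call.
A pose or a line that the arm cannot do raises robot.IKError and nothing moves.
- robot.job_done(): hands the job in; it is judged then, once.
Trained networks look in the newest picture that a camera, given by its name, has taken for a name from the list of things; names that differ only in an ending like _2 or _b are one class to them, and where a whole thing is asked for, a point or a joint stands for the part that bears it (a point fixed in the world has none). Each returns a list of dicts, best first, with "confidence" (0 to 1); they miss things now and then, are a little off and sometimes report something else, mostly with a low value. They report only what shows in the picture. A call takes as long as a camera call.
- viewer.silhouettes(name, camera): "mask" (384x512 bool, what is visible of it).
- viewer.pinpoint(name, camera): "at" ([x, y, z] in mm, in the coordinates of the camera as it stood for that picture, good to about 4 mm: a listed point, or the origin of a listed thing).
The state is a dict: "t": time; "joints": joint angles; "joint_velocities": joint speeds; "joint_torque": joint torques, N m; "tcp_pos": TCP position; "tcp_rot": TCP orientation; "contact_force": force on the tool from outside, world axes, zero at the start; "wrist_torque": the same for the moment, N m; "grip_width": opening from 0.0 (shut) to 1.0 (fully open); "grip_force": force on a finger pad.
Only numpy, scipy, OpenCV 4.12 (cv2) and the standard library are available. Lean on these libraries where they do the work, as an engineer would, in place of code of your own. Each camera call takes 0.05 s, during which the arm holds its last target. There are 200 camera calls.

## Working session

There is one attempt and no reset: what is moved stays moved. The work goes in short steps, each a Python script; the robot and the scene stay as the last script left them, time stands still between calls to the robot, and variables do not carry over. Pictures are saved under pics/ and viewed, at most 14 in all, crops included, and the job is handed in when it is done.

```bash
mkdir -p pics; ls; cat > h.py <<'E'
import numpy as np, cv2
from cell import robot, grip, kin, viewer
def snap(cam,fn=None):
    info=viewer.camera_info(cam); im=viewer.read_camera(cam)
    if fn: cv2.imwrite('pics/'+fn+'.png',im[:,:,::-1])
    return im,info
def toW(p,info): return np.array(info['R']).T@(np.array(p)-np.array(info['t']))
def ray(px,info,z):
    d=np.array(info['R']).T@np.linalg.inv(np.array(info['camera_matrix']))@np.array([px[0],px[1],1.])
    c=-np.array(info['R']).T@np.array(info['t']); return c+d*(z-c[2])/d[2]
def pins(name,cam,info):
    return [(round(r['confidence'],2),toW(r['at'],info).round(0).tolist()) for r in viewer.pinpoint(name,cam)]
E
python3 - <<'E'
from h import *
o=robot.observe(); print(o['t'],o['tcp_rot'],o['grip_width'])
for c in('top','scene'):
    im,i=snap(c,c+'0'); print(c,(-np.array(i['R']).T@np.array(i['t'])).round())
    for n in('cap_1','tray_a','seat1'): print(n,pins(n,c,i))
E
```

```text
pics
0.0 [-5.59125870e-01 -3.09124516e+00  2.71007726e-03] 0.9982226579779743
top [ 359.   14. 1012.]
cap_1 [(0.66, [528.0, 330.0, 21.0]), (0.65, [452.0, 330.0, 20.0]), (0.54, [539.0, -306.0, 18.0]), (0.5, [465.0, -307.0, 19.0])]
tray_a [(0.89, [492.0, 332.0, 2.0]), (0.76, [504.0, -307.0, 1.0])]
seat1 [(0.75, [568.0, -109.0, 6.0]), (0.63, [557.0, -39.0, 9.0]), (0.63, [552.0, 26.0, 13.0]), (0.54, [540.0, 103.0, 6.0]), (0.41, [453.0, 332.0, 21.0])]
scene [1061.  196.  871.]
cap_1 [(0.74, [464.0, -305.0, 21.0]), (0.64, [529.0, 333.0, 20.0]), (0.62, [538.0, -304.0, 20.0]), (0.62, [453.0, 327.0, 20.0]), (0.38, [555.0, 33.0, 8.0])]
tray_a [(0.59, [492.0, 331.0, 6.0]), (0.56, [501.0, -305.0, -3.0])]
seat1 [(0.78, [545.0, 100.0, 11.0]), (0.75, [568.0, -105.0, 9.0]), (0.55, [558.0, -41.0, 13.0]), (0.47, [555.0, 30.0, 8.0])]
```

View pics/top0.png

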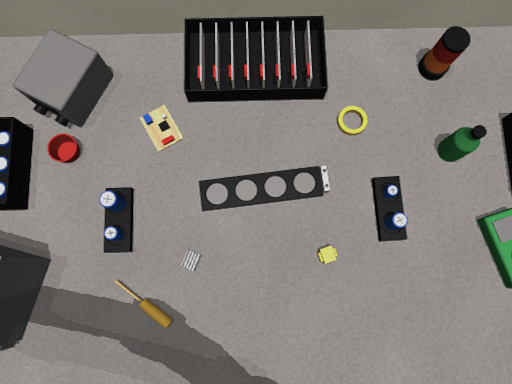

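View pics/scene0.png

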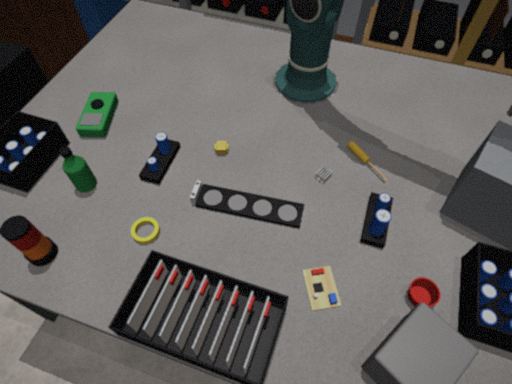

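The top view has tray_a at about (118,220) px and tray_b at about (390,208) px. The carrier row runs from (217,194) to (304,183), with the end stop on its right at (325,178), so seat1 is the one at world y≈-107. In tray_a the bigger cap is at (109,199). In tray_b it is at (400,220). Next I look closely with the wrist camera to rank the caps.

```bash
cat >> h.py <<'E'
from scipy.spatial.transform import Rotation as Ro
def rot(a):
    "tool down, finger-closing line (tool y) at angle a in the world"
    y=np.array([np.cos(a),np.sin(a),0]); z=np.array([0,0,-1.]); x=np.cross(y,z)
    return Ro.from_matrix(np.c_[x,y,z]).as_rotvec()
def best(a,p):
    "of the two half turns, the reachable one with the smallest joint motion"
    q0=np.array(robot.observe()['joints']); c=[]
    for k in(0,np.pi):
        q=kin.ik(p,rot(a+k))
        if q is not None: c.append((np.abs(np.array(q)-q0).max(),a+k))
    return rot(min(c)[1])
def look(p,a,fn):
    robot.movep(p,best(a,p)); robot.hold(.2); return snap('wrist',fn)
E
python3 - <<'E'
from h import *
for fn,p in(('wa',[492,331,300]),):
    im,i=look(p,np.pi/2,fn); print(robot.observe()['t'],(-np.array(i['R']).T@np.array(i['t'])).round(),i['camera_matrix'][0][0])
    print(pins('cap_1','wrist',i),pins('tray_a','wrist',i))
    for s in viewer.silhouettes('tray_a','wrist')[:2]: print(s['confidence'],s['mask'].sum())
    for s in viewer.silhouettes('cap_1','wrist')[:3]:
        ys,xs=np.nonzero(s['mask']); print(s['confidence'],s['mask'].sum(),xs.min(),xs.max(),ys.min(),ys.max())
E
```

```text
2.1333 [415. 332. 496.] 265.9332328495021
[(0.85, [523.0, 332.0, 17.0])] [(0.86, [489.0, 332.0, 3.0])]
0.98 576 243 265 173 203
0.61 286 245 262 134 153
```

View pics/wa.png

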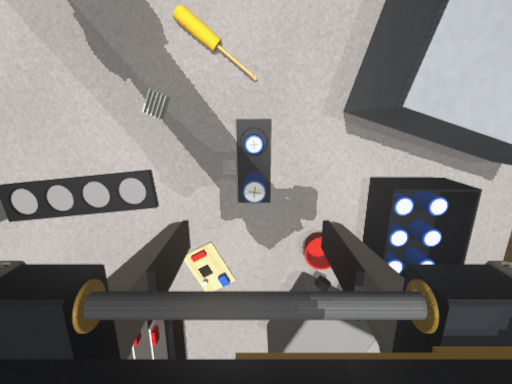

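In the wrist view tray_a runs vertically, with the smaller cap at (254,144) px (x≈455) and the larger at (255,190) px (x≈525). Going closer over both trays will settle the sizes.

```bash
cat >> h.py <<'E'
S={1:(26,36),2:(30,48),3:(34,60),4:(38,72)}
def caps(i,floor):
    "rank by projected-mask fit: per silhouette, best k and base position"
    K=np.array(i['camera_matrix']);R=np.array(i['R']);t=np.array(i['t']); out=[]
    from scipy.optimize import minimize
    for s in viewer.silhouettes('cap_1','wrist'):
        m=s['mask'].astype(np.uint8)
        if m.sum()<100 or s['confidence']<.3: continue
        M=cv2.moments(m,True); c=[M['m10']/M['m00'],M['m01']/M['m00']]; res=[]
        for k,(d,h) in S.items():
            def f(p):
                th=np.linspace(0,2*np.pi,40,False); P=np.vstack([np.c_[p[0]+d/2*np.cos(th),p[1]+d/2*np.sin(th),np.full(40,z)] for z in(floor,floor+h)])
                q=(R@P.T+t[:,None]); q=(K@q)[:2]/q[2]
                hull=cv2.convexHull(np.float32(q.T)); n=np.zeros(m.shape,np.uint8)
                cv2.fillConvexPoly(n,np.round(hull*16).astype(np.int32),1,shift=4)
                return 1-(n&m).sum()/max(1,(n|m).sum())
            x0=ray(c,i,floor+h*.6)[:2]
            r=min((minimize(f,x0,method='Nelder-Mead',options=dict(initial_simplex=x0+np.array([[0,0],[e,0],[0,e]]))) for e in(5,-5)),key=lambda r:r.fun)
            res.append((round(r.fun,3),k,r.x.round(1).tolist()))
        out.append((round(s['confidence'],2),sorted(res)[:2]))
    return out
E
python3 - <<'E'
from h import *
for n,p in(('a',[570,331,180]),('b',[580,-306,180])):
    im,i=look(p,np.pi/2,'close_'+n); print(n,robot.observe()['t'])
    for c in caps(i,19): print(c)
    print(pins('cap_1','wrist',i),pins('tray_a','wrist',i))
    for s in viewer.silhouettes('tray_a','wrist')[:1]:
        print(cv2.minAreaRect(np.argwhere(s['mask'])[:,::-1].astype(np.float32)))
        np.save('tray_'+n,s['mask'])
E
python3 -c "
import cv2,numpy as np
cv2.imwrite('pics/closeab.png',np.hstack([cv2.imread('pics/close_%s.png'%n)[:,100:420] for n in 'ab']))"
```

```text
a 3.2083
(0.81, [(np.float64(0.095), 2, [455.5, 329.9]), (np.float64(0.188), 1, [451.9, 329.6])])
(0.73, [(np.float64(0.085), 4, [525.7, 330.2]), (np.float64(0.16), 3, [528.1, 330.2])])
[(0.89, [455.0, 334.0, 18.0]), (0.58, [522.0, 330.0, 22.0])] [(0.83, [492.0, 333.0, -0.0])]
((252.0, 111.0), (124.0, 48.0), 90.0)
b 5.9333
(0.93, [(np.float64(0.085), 3, [465.0, -307.6]), (np.float64(0.172), 2, [461.4, -306.6])])
(0.65, [(np.float64(0.083), 1, [536.1, -304.6]), (np.float64(0.352), 2, [534.9, -307.0])])
[(0.81, [537.0, -300.0, 23.0]), (0.55, [467.0, -310.0, 19.0])] [(0.81, [503.0, -304.0, -1.0])]
((253.22938537597656, 112.24020385742188), (124.25983428955078, 50.0303955078125), 88.83085632324219)
```

View pics/closeab.png

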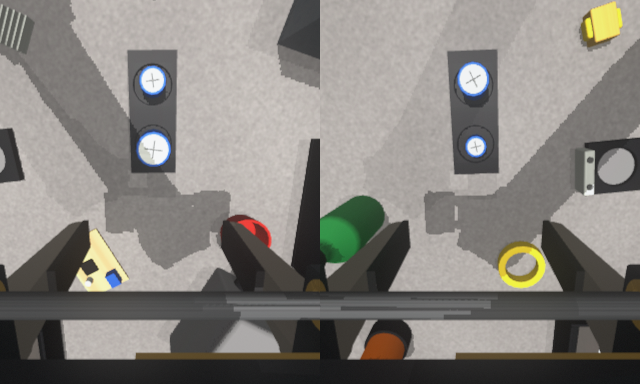

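The two closest-fit sizes are well separated. In tray_a, cap_2 is at x≈455 and cap_4 at x≈526. In tray_b, cap_3 is at x≈465 and cap_1 at x≈536. The picture agrees, with the smallest top at lower right and the biggest at lower left. One close look at the carrier, then the first pick.

```bash
cat > seats.py <<'E'
from h import *
im,i=look([635,-5,260],np.pi/2,'carrier'); pts=[]
for s in viewer.silhouettes('seat1','wrist'):
    M=cv2.moments(s['mask'].astype(np.uint8),True)
    if M['m00']<50: continue
    w=ray((M['m10']/M['m00'],M['m01']/M['m00']),i,9)[:2]; print(round(s['confidence'],2),M['m00'],w.round(1)); pts.append(w)
pts=np.array([p for p in pts if 500<p[0]<610 and abs(p[1])<150])
c=pts.mean(0); print(pins('seat1','wrist',i),robot.observe()['t'])
pts=pts[np.argsort(pts[:,1])]
if len(pts)==4:
    d=(pts*np.array([-1.5,-.5,.5,1.5])[:,None]).sum(0); d/=np.hypot(*d)
    seats=c+70*np.outer([-1.5,-.5,.5,1.5],d); print(seats.round(1),np.arctan2(d[1],d[0]),np.abs(seats-pts).max())
    np.savez('seats',s=seats,a=np.arctan2(d[1],d[0]))
E
python3 seats.py
```

```text
0.68 819.0 [553.9  30.2]
0.65 820.0 [ 567.2 -108.8]
0.6 792.0 [561.2 -40.1]
0.59 811.0 [547.6 100. ]
[(0.94, [570.0, -108.0, 13.0]), (0.86, [556.0, 25.0, 10.0]), (0.78, [560.0, -40.0, 5.0]), (0.6, [546.0, 105.0, 8.0])] 7.6917
[[ 567.4 -109.2]
 [ 560.8  -39.5]
 [ 554.2   30.2]
 [ 547.5   99.8]] 1.6655120027204673 0.5907462173124571
```

```bash
cat > pp.py <<'E'
from h import *
Z=np.load('seats.npz'); seats,sa=Z['s'],float(Z['a'])
def pickplace(k,xy,a,gh=28):
    g=gh-19; d,h=S[k]; p=lambda q,z:[float(q[0]),float(q[1]),float(z)]
    grip(.8); up=p(xy,180); robot.movep(up,best(a,up))
    robot.servo_line(p(xy,19+g),feed=150); grip(0,15); w=robot.observe()['grip_width']*92
    print('cap',k,'width',round(w,1),'want',d)
    if abs(w-d)>3: raise SystemExit('bad grasp')
    robot.servo_line(up,feed=150)
    s=seats[k-1]; up=p(s,180); robot.movep(up,best(sa-np.pi/2,up)); robot.hold(.2)
    print('held',round(robot.observe()['grip_width']*92,1))
    robot.servo_line(p(s,40),feed=200); robot.servo_line(p(s,9.5+g),feed=30)
    f=robot.observe()['contact_force']; grip(min(1,(d+22)/92)); robot.hold(.1)
    robot.servo_line(up,feed=200); print('force',np.round(f,1),'t',robot.observe()['t'])
E
python3 - <<'E'
from pp import *
pickplace(1,(536.1,-304.6),np.pi/2+.04)
E
```

```text
cap 1 width 23.1 want 26
held 0.5
force [ 0.3 -0.2 -0.2] t 17.7417
```

```bash
python3 - <<'E'
from h import *
im,i=look([580,-306,180],np.pi/2,'b2'); print(robot.observe()['t'])
for c in caps(i,19): print(c)
o=robot.observe(); print(o['tcp_pos'],o['tcp_rot'],pins('cap_1','wrist',i))
snap('top','top2'); snap('scene','scene2')
a=cv2.imread('pics/b2.png')
cv2.imwrite('pics/b2s.png',np.hstack([a[:,100:420],cv2.resize(cv2.imread('pics/scene2.png')[110:220,120:320],None,fx=2,fy=2)[:,:].copy() if 0 else cv2.resize(cv2.imread('pics/scene2.png')[100:260,120:320],(480,384))]))
E
```

```text
19.0667
(0.98, [(np.float64(0.045), 3, [464.7, -307.4]), (np.float64(0.207), 2, [460.9, -307.1])])
(0.55, [(np.float64(0.186), 1, [534.7, -305.5]), (np.float64(0.425), 2, [533.4, -305.4])])
[ 580.11333198 -305.36370287  179.92839295] [ 1.97537680e-03 -3.14152633e+00 -5.25373625e-04] [(0.61, [534.0, -302.0, 22.0]), (0.6, [465.0, -312.0, 20.0])]
```

View pics/b2s.png

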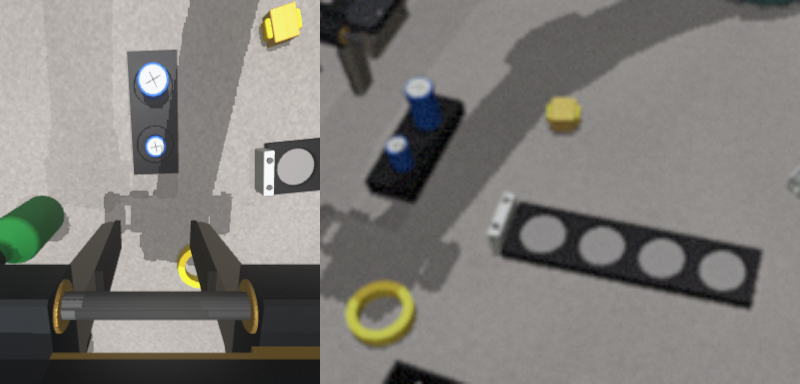

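The picture shows cap_1 still standing upright in its pocket at (155,147) px, so it slipped out of a weak grasp, and the seats are empty. I'll retry it in place, logging the grip and taking a look while it is held.

```bash
python3 - <<'E'
from h import *
i=viewer.camera_info('wrist');K=np.array(i['camera_matrix']);R=np.array(i['R']);t=np.array(i['t'])
o=robot.observe(); q=K@(R@np.array(o['tcp_pos'])+t); print('tcp px',q[:2]/q[2],R.round(3).tolist(),i['t'])
xy=(535.3,-305.); up=[*xy,120]; grip(.8); robot.movep(up,best(np.pi/2+.04,up))
robot.servo_line([*xy,28],feed=150); print(robot.observe()['tcp_pos'],robot.observe()['contact_force'])
for n in(15,40):
    grip(0,n); robot.hold(.2); o=robot.observe(); print(n,o['grip_width']*92,o['grip_force'],o['contact_force'],o['wrist_torque'])
snap('wrist','g1'); snap('scene','g1s')
cv2.imwrite('pics/g1c.png',np.hstack([cv2.imread('pics/g1.png')[:,100:420],cv2.resize(cv2.imread('pics/g1s.png')[100:260,60:260],(480,384))]))
robot.servo_line([*xy,40],feed=50); o=robot.observe(); print(o['grip_width']*92,o['grip_force'],o['contact_force'])
E
```

```text
tcp px [255.13024461 219.15049178] [[0.001, 1.0, 0.001], [0.962, -0.001, 0.272], [0.272, 0.001, -0.962]] [ 305.00550975 -587.70416034  225.34192224]
[ 536.58335022 -304.98955433   29.03127049] [ 0.50865995 -0.39364918  0.0069668 ]
15 23.322319281967015 15.000945925712585 [ 0.11123471 -0.25516092  0.83131454] [ 0.0558752  -0.01504358  0.0540334 ]
40 2.8038121389684503 37.83333255330945 [-1.72712695  1.86798437 19.31713249] [ 0.3567142   0.59912349 -0.03587599]
0.29091982993403975 0.0 [ 0.29753621 -0.16329807 -0.23751459]
```

View pics/g1c.png

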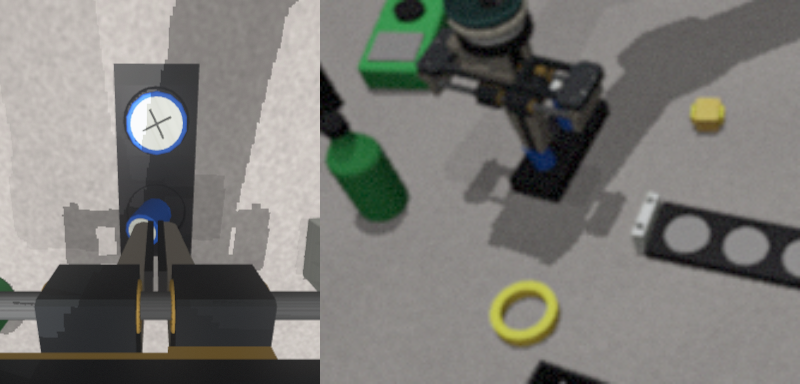

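While the fingers closed, cap_1 was squeezed out towards the base side. It shows partly under the fingers at (140,228) px, with a +19 N upward reaction on the tool. I'll retreat and look at the cap's state.

```bash
python3 - <<'E'
from h import *
o=robot.observe(); p=list(o['tcp_pos']); robot.servo_line([p[0],p[1],150],feed=200); grip(.8)
im,i=look([570,-306,150],np.pi/2,'b3'); print(robot.observe()['t'])
for c in caps(i,19): print(c)
print(pins('tray_a','wrist',i))
K=np.array(i['camera_matrix']);R=np.array(i['R']);t=np.array(i['t'])
a=im[:,:,::-1].copy()
# overlay: the model circles of cap_1 at the estimated position and tray outline check
def pr(X): q=K@(R@np.array(X,float)+t); return q[:2]/q[2]
for z in(19,55):
    th=np.linspace(0,6.28,40); cv2.polylines(a,[np.int32([pr([535.5+13*np.cos(u),-305+13*np.sin(u),z]) for u in th])],True,(0,255,0),1)
cv2.imwrite('pics/b3o.png',cv2.resize(a[20:300,130:400],None,fx=2,fy=2))
E
```

```text
25.4667
(0.72, [(np.float64(0.095), 1, [536.0, -306.8]), (np.float64(0.365), 2, [531.5, -306.4])])
[(0.92, [502.0, -308.0, -1.0])]
```

View pics/b3o.png

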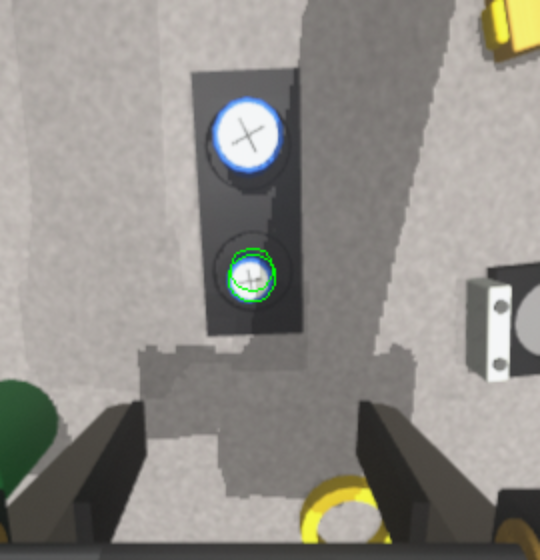

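cap_1 is upright again in its pocket at (250,280) px in the crop. The +19 N upward force suggests the pads pinched only its rim, so I'll check the tool height with a quick touch on bare table at (480,-215).

```bash
python3 - <<'E'
from h import *
p=[480,-215]; u=[*p,60]; grip(0,15); robot.movep(u,best(np.pi/2,u))
print(robot.observe()['tcp_pos'])
robot.servo_line([*p,12],feed=150); f0=robot.observe()['contact_force'][2]
for z in np.arange(9,-7,-1.5):
    robot.servo_line([*p,z],feed=30); o=robot.observe(); f=o['contact_force'][2]-f0
    if abs(f)>2: break
print('cmd',z,'tcp',np.round(o['tcp_pos'],2),'f',f,o['t'])
snap('wrist','touch')
robot.servo_line(u,feed=200)
E
```

```text
[ 481.78748496 -216.19142776   60.98578517]
cmd -6.0 tcp [ 479.9  -214.98   -6.1 ] f -0.8952476516688608 30.575
```

View pics/touch.png

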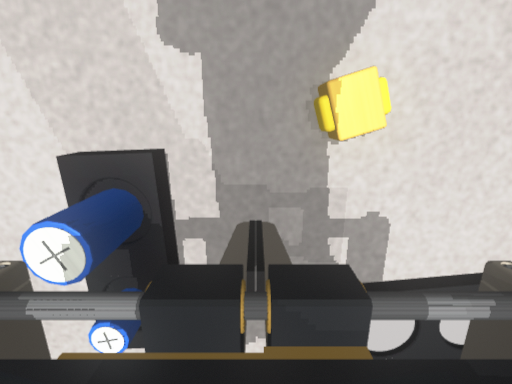

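The shut fingertips at (255,222) px are still above the table at a reported z of -6 mm, so the real tips sit higher than the reported TCP. I'll find the offset by going on down, with the body turned clear of cap_3.

```bash
python3 - <<'E'
from h import *
p=[480,-215]; u=[*p,60]; robot.movep(u,best(0,u))
robot.servo_line([*p,-5],feed=150); robot.hold(.1); f0=robot.observe()['contact_force'][2]
for z in np.arange(-8,-46,-2):
    robot.servo_line([*p,z],feed=40); o=robot.observe(); f=o['contact_force'][2]-f0
    if abs(f)>3: break
print('cmd',z,'tcp',np.round(o['tcp_pos'],2),'f',f,o['t'])
robot.servo_line(u,feed=250)
E
```

```text
cmd -26 tcp [ 480.32 -215.05  -25.65] f 4.266649564079215 35.5083
```

The real tips sit 25 mm above the reported TCP. I'll correct for that and retry cap_1.

```bash
sed -i 's/float(z)\]/float(z)-25]  # real tips are 25 above the reported TCP/;s/grip(.8); up=p(xy,180)/grip(.8); up=p(xy,165)/;s/s=seats\[k-1\]; up=p(s,180)/s=seats[k-1]; up=p(s,165)/' pp.py; sed -i "s/feed=150)/feed=200)/g" pp.py
python3 - <<'E'
from pp import *
pickplace(1,(535.8,-305.8),np.pi/2+.04)
print(robot.observe()['tcp_pos'])
E
```

```text
cap 1 width 25.8 want 26
held 25.4
force [-0.1  0.  -0.2] t 44.9833
[ 566.54407452 -109.48886129  138.94679813]
```

```bash
python3 - <<'E'
from pp import *
pickplace(3,(464.8,-307.4),np.pi/2+.04)
im,i=snap('scene','s13'); 
cv2.imwrite('pics/s13c.png',cv2.resize(im[130:250,120:320,::-1],(800,480)))
print(pins('cap_1','scene',i))
E
```

```text
cap 3 width 33.5 want 34
held 34.1
force [ 0.2 -0.1 -0.9] t 53.5
[(0.78, [528.0, 333.0, 21.0]), (0.76, [456.0, 326.0, 22.0]), (0.72, [555.0, 32.0, 13.0]), (0.48, [572.0, -109.0, 10.0])]
```

View pics/s13c.png

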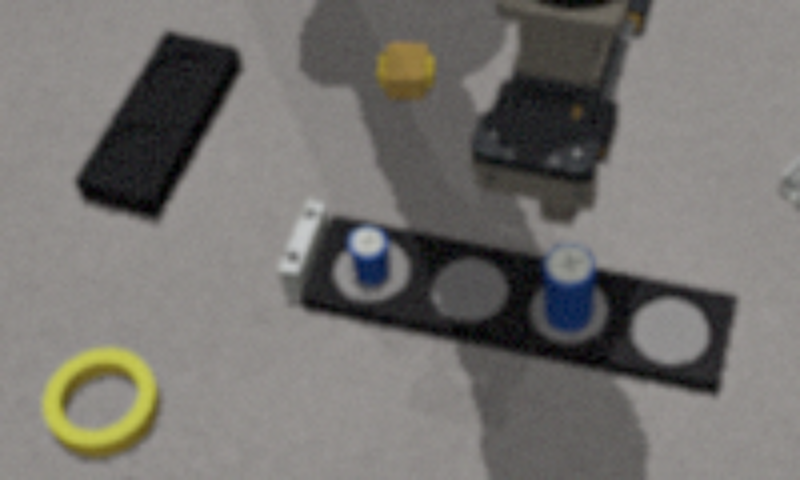

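cap_1 stands in recess 1 beside the end stop at (370,260) px, and cap_3 in recess 3 at (570,290) px. Both are upright and inside the rims. Now cap_2 and cap_4.

```bash
python3 - <<'E'
from pp import *
pickplace(2,(455.5,330),np.pi/2)
pickplace(4,(525.8,330.2),np.pi/2)
im,i=snap('scene','s24'); 
cv2.imwrite('pics/s24c.png',cv2.resize(im[130:250,180:420,::-1],(800,400)))
print(pins('cap_1','scene',i))
# trays: look at both while moving to b last
for n,p in(('a',[565,331,200]),('b',[575,-306,200])):
    im,i=look(p,np.pi/2,'tray_'+n)
    for s in viewer.silhouettes('tray_a','wrist')[:1]:
        cn=cv2.findContours(s['mask'].astype(np.uint8),0,2)[0]; c=max(cn,key=cv2.contourArea)[:,0].astype(float)
        w=np.float32([ray(q,i,24)[:2] for q in c]); r=cv2.minAreaRect(w); print(n,s['confidence'],r)
    print(pins('tray_a','wrist',i),robot.observe()['t'])
E
```

```text
cap 2 width 29.7 want 30
held 29.6
force [ 0.3 -0.2 -0.6] t 62.9667
cap 4 width 37.9 want 38
held 37.9
force [-0.  -0.1 -1.3] t 71.4083
[(0.82, [552.0, 32.0, 15.0]), (0.67, [552.0, 101.0, 11.0]), (0.6, [561.0, -36.0, 8.0]), (0.45, [572.0, -107.0, 8.0])]
a 0.82 ((489.3860778808594, 329.5849609375), (151.3173370361328, 60.871856689453125), 0.12084715068340302)
[(0.85, [490.0, 334.0, 2.0])] 72.8083
[(0.89, [501.0, -303.0, -2.0])] 75.4333
```

View pics/s24c.png

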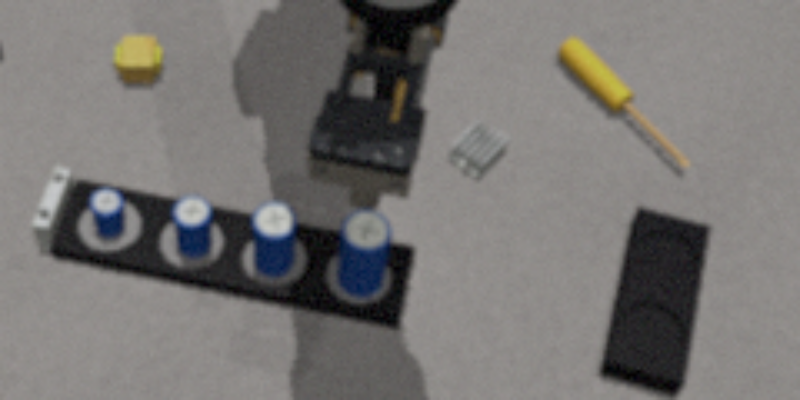

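All four caps stand upright in their recesses in height order, at about (107,215), (193,235), (273,245) and (363,265) px. The tray_b silhouette was missed, so I look again from a slightly different pose.

```bash
python3 - <<'E'
from h import *
im,i=look([565,-306,180],np.pi/2,'tray_b2')
for s in viewer.silhouettes('tray_a','wrist')[:1]:
    c=max(cv2.findContours(s['mask'].astype(np.uint8),0,2)[0],key=cv2.contourArea)[:,0].astype(float)
    print(s['confidence'],cv2.minAreaRect(np.float32([ray(q,i,24)[:2] for q in c])))
print(pins('tray_a','wrist',i),robot.observe()['t'])
E
```

```text
0.58 ((500.7160949707031, -306.3257751464844), (152.74781799316406, 61.93743896484375), 1.9963046312332153)
[] 76.0333
```

```bash
python3 - <<'E'
from h import *
P=lambda q,z:[q[0],q[1],z-25]
b=(500.7,-306.3); a=(489.6,329.8); r=np.deg2rad
grip(1.0); robot.movep(P(b,120),best(np.pi/2+r(2),P(b,120)))
robot.servo_line(P(b,4),feed=120); grip(0,35); print('w',robot.observe()['grip_width']*92)
robot.servo_line(P(b,190),feed=150)
robot.movep(P(a,190),best(np.pi/2+r(.1),P(a,190))); robot.hold(.3)
o=robot.observe(); print('held',o['grip_width']*92,np.round(o['tcp_pos'],1),o['t'])
robot.servo_line(P(a,50),feed=150); robot.servo_line(P(a,28.7),feed=25); robot.hold(.2)
print(robot.observe()['contact_force']); grip(1.0); robot.hold(.2); robot.servo_line(P(a,150),feed=150)
im,i=look([565,331,220],np.pi/2,'stack')
for s in viewer.silhouettes('tray_a','wrist')[:2]:
    c=max(cv2.findContours(s['mask'].astype(np.uint8),0,2)[0],key=cv2.contourArea)[:,0].astype(float)
    print(s['confidence'],cv2.minAreaRect(np.float32([ray(q,i,48)[:2] for q in c])))
sc,_=snap('scene','stack_s'); print(robot.observe()['t'])
cv2.imwrite('pics/stackc.png',np.hstack([im[:,110:410,::-1],cv2.resize(sc[150:278,240:400,::-1],(480,384))]))
E
```

```text
w 59.854767136544496
held 59.55093095630077 [489.9 329.4 165. ] 82.8333
[ 0.7001334   0.87348671 -1.61516562]
0.89 ((489.6868896484375, 330.4923400878906), (149.87210083007812, 59.99082946777344), 0.19395951926708221)
87.8167
```

View pics/stackc.png

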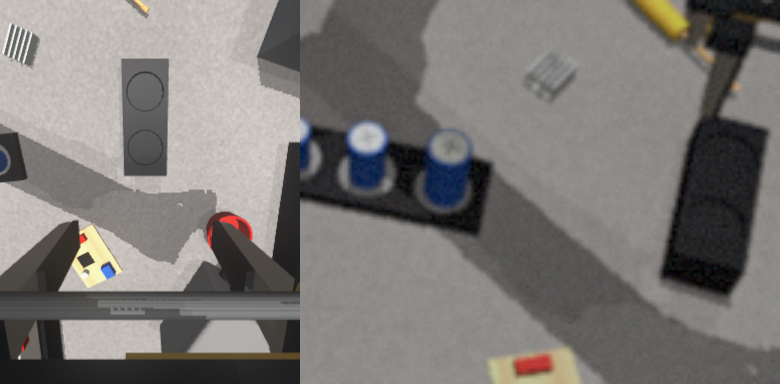

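The upper tray lies square on the lower one, at (145,117) px in the wrist view. Fitted at 48 mm height it measures 149.9 × 60.0 mm, within 1 mm and 0.1° of tray_a, and the gripper is clear.

```bash
python3 -c "
from h import *
robot.hold(.3); print(robot.job_done())"
```

```text
the job is handed in; nothing more can be done
None
```

I handed the job in at about 88 s: the four capacitors stand upright in height order from the end stop and tray_b is stacked squarely on tray_a, by the last camera checks; the judge's verdict was not shown.

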